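# Reset the batch timer and press the label holder home on the jar rack

## Task

A new batch is starting at the little jar rack. First twist the red dial of the kitchen timer back (anticlockwise from above) to its zero stop and leave it there; then take the blue label holder out of its grey stand and push its white tongue down behind the metal lip at the front of the rack, white card facing the front, until it is fully home against the springy strip in the slot. Finish while still gripping the holder and pressing it home (the strip pushes it back up if you let go), so that I can lock it, and leave the spice jars and the measuring cup alone.

Things in the scene. Friction and masses are not known exactly. Their poses are not given: they have to be found in the camera images.
- kitchen_timer: Wind-up timer, white base 63 mm across, red dial on top, fixed to the worktop on one side of the rack (the stand is on the other; sides vary). Origin: centre of its underside. On the dial (60 mm wide, top 34 mm high) stands a straight grip bar 46 mm long, 8 mm thick, 34 to 47 mm above the worktop, centred on the axis. At dial zero the bar lies along the timer's x axis.
- timer_grip (a point): Middle of the timer's grip bar, on the dial's upright axis, 41 mm above the worktop. Its axes are those of the timer's base (they do not turn with the dial).
- kitchen_timer_dial (a joint): Angle of the timer's dial (rad): 0 at the zero stop (a hard stop), grows clockwise seen from above, so at value a the bar is turned by -a about z from the timer's x axis. Starts between 0.6 and 1.2; turns easily (about 0.01 N m) and stays where it is left.
- rack: Low wooden jar rack, fixed, 240 mm wide (y), 50 mm high; its front (-x) has a metal lip. Origin: on the worktop below the middle of the label slot. The slot, 8 mm wide (x), 56 mm long (y), upright and open at the top, lies between the 5 mm lip and the wooden board, whose tops are both 50 mm above the worktop; the lip's top is rounded. The board reaches 116 mm behind the slot.
- slot (a point): Middle of the slot's mouth, level with the rack's top (50 mm above the worktop). x points to the back of the rack, y along the slot, z up.
- strip (a joint): Sprung rubber strip inside the slot: how far it is pushed down (m), 0 at rest with its top 22 mm below the slot's mouth. It pushes up with about 4 N at once and 7 N at 6 mm; the holder is fully home at about 6 mm, when its shoulder meets the lip and board.
- holder: Label holder, 60 g, standing in its stand. White tongue: 5 mm thick (x), 50 mm wide (y), 28 mm long, lower edge rounded. Blue head above it: 14 mm thick (x), 56 mm wide (y), 42 mm high (28 to 70 mm above the origin), blank white card on its -x face. Origin: middle of the tongue's lower edge; z up. Grip the head across its thickness (x) from above, firmly.
- shoulder (a point): Underside of the holder's blue head, in the middle, 28 mm above its origin: it rests on the slot's mouth when home.
- card (a point): Middle of the white card on the front (-x) face of the holder's head.
- stand: Small grey stand, fixed, 70 x 80 mm, 32 mm high; a 7 mm wide, 56 mm long slot along its y holds the holder's tongue loosely, the tongue's lower edge 8 mm above the worktop. Origin: centre of its underside. Lift the holder straight up by 30 mm or more. (Over the back of the worktop, from about x = 0.55 m and 0.45 m up, hang wall cabinets with knobs: keep the wrist clear.)
- spice_a: Spice jar, 41 mm across, 105 mm tall, dark cap, standing loose on the rack's board at its right rear (seen from the robot). Origin: centre of its underside. Leave alone.
- spice_b: The same kind of jar at the rack's left rear. Leave alone.
- measure_cup_b: Metal measuring cup with a flat handle, 45 x 128 x 24 mm, lying loose on the worktop between the rack and the robot. Leave alone.

How it is judged:
By the outcome, as a careful person would: the job done as asked, in the order asked, and still so for the second after the job is handed in, while the arm keeps its last pose, push and grip.
It also fails if it takes over 72 s, if anything falls off the work surface, if the arm or the gripper's body presses on something with over 40 N, if the wrist force passes 120 N, or if a joint passes its speed limit or range.

## Robot

A 7-joint arm with a two-finger parallel gripper is mounted at the origin on a cart in front of the work surface, level with it; the furniture and walls round the work are solid. World frame = base frame: x ahead of the robot, y to its left, z up, the work surface at z = 0. Lengths are in m, angles in rad, forces in N, time in s.
With the tool pointing down it reaches from about 0.4 to 0.85 m from the base axis. Payload 10.4 kg.
Tool frame: the origin (TCP) lies on the centre line of the jaws, within the pads' length; the fingertips stand 11 mm ahead of it and the grasp point (between the pads) lies 8 mm behind it (tip_reach is the distance from the TCP to the fingertips, in m); z points along the fingers, y is the line along which they close (so a half turn about z gives the same grasp; the last joint's range is limited). The gripper opens to 85 mm and grips with 20 to 120 N. Pads are 22 mm wide; open, the fingers measure 114 mm over their backs; the gripper's body (76 mm by 85 mm) begins 54 mm behind the grasp point. The pads swing forward as they close: fully open they stand 13 mm farther back than shut.
Start: joints at [-1.234, 0.332, -0.065, 1.46, 0.022, 1.35, -0.088], TCP at [0.22, 0.585, 0.242] pointing down, gripper open.
Joint ranges: [-2.6, 2.6], [-0.5, 2.12], [-1.47, 1.34], [0.16, 2.42], [-1.27, 4.41], [0.06, 2.06], [-2.6, 2.6]. Speed limits (rad/s): [2.22, 2.22, 2.79, 2.79, 3.14, 3.14, 3.14].

## Interface

Orientations are given as a unit quaternion [x, y, z, w].
In Python, from workcell import get_obs, camera, hand_in, tip_reach gives the robot as it stands. The module is installed in compiled form; this text tells all that it offers.
- The arm moves only by the tool move_arm, never from a script. Its argument "plan" is a list of rows, each an object with "delta_pos": the shift along the tool's x, y, z in normalised numbers (1 is 0.8 m), a list of three; "turn": the turn, a rotation vector about the tool's x, y, z in shares of 180 degrees (1.0 is 180 degrees), a list of three; "fingers": the closure, from 0 (fully open) to 1 (shut). A call has 1 to 12 rows; each row is the pose to reach, as a shift and turn from the pose commanded when the call began, along the tool's axes at that moment; what a row does not reach only later rows make up. A row lasts 1/8 s, in which the tool goes at most 62.5 mm and 10.7 degrees, less where a joint would pass 70% of its speed; a pose out of reach is approached as far as the arm can. Shift and turn numbers lie between -1 and 1, and a call with a number outside is refused. A call with a gripper value outside its range is refused whole. The fingers move at their own pace and stop on an object; "force" is the grip in N (left out, the last holds). Time passes only in rows, so rows that repeat a pose let the fingers close. It gives the time, the measured TCP pose, the force, the opening and the grip force at its end, in the units of the state.
- get_obs(): the state, without advancing time (a new reading comes with each control period).
- camera(name): name is "side" or "top" or "wrist"; returns a dict with "color" (384x512x3 uint8, red, green, blue), "range_z" (384x512 float32, m along the optical axis (not along the pixel's ray), 0 where there is no reading), "fx", "fy", "cx", "cy" (pixels), "R" (3x3) and "t" (3): a world point X has camera coordinates R X + t; the wrist camera has in their place "tool_from_camera" (4x4, takes a point from camera to tool coordinates, whose origin is the TCP and whose axes are the flange's). Camera axes: x right, y down, z forward; pixel columns grow to the right and rows downward; lengths in m; the calibration is good to about 2 mm. A picture is of the moment at which its call begins: read the wrist's pose just before it.
- hand_in(): hands the job in; it is judged then, once.
The state is a dict: "clock": time; "joint_pos": joint angles; "joint_velocities": joint speeds; "tau": joint torques, N m; "position": TCP position; "ee_rot": TCP orientation; "ft_force": force on the tool from outside, world axes, zero at the start; "torque": the same for the moment, N m; "grip_width": opening from 0.0 (shut) to 1.0 (fully open); "grasp_force": force on a finger pad.
Only numpy, scipy, OpenCV 4.12 (cv2) and the standard library are available. Lean on these libraries where they do the work, as an engineer would, in place of code of your own. Each camera call takes 0.05 s, during which the arm holds its last target. There are 200 camera calls.

## Working session

There is one attempt and no reset: what is moved stays moved. The work goes in short steps, Python scripts to look and compute and a tool call to move; the robot and the scene stay as the last step left them, time stands still between calls to the robot, and variables do not carry over. Pictures are saved under pics/ and viewed, at most 10 in all, crops included, and the job is handed in when it is done.

Besides the shell and the picture viewer there is one more tool, called after "Request:" as name([rows], argument=value, ...), one row to a line, values as JSON. move_arm: Moves the arm, as the interface text tells. Its arguments: {"type":"object","properties":{"plan":{"type":"array","items":{"type":"object","properties":{"delta_pos":{"type":"array","items":{"type":"number"}},"turn":{"type":"array","items":{"type":"number"}},"fingers":{"type":"number"}}}},"force":{"type":"number"}},"required":["plan"]}

```bash
mkdir -p pics; cat > h.py <<'E'
import numpy as np, cv2
from workcell import get_obs, camera, hand_in, tip_reach
from scipy.spatial.transform import Rotation as R
def cloud(n):
    o=get_obs(); c=camera(n); z=c["range_z"]; v,u=np.indices(z.shape)
    P=np.stack([(u-c["cx"])/c["fx"]*z,(v-c["cy"])/c["fy"]*z,z],-1)
    if "R" in c: W=(P-c["t"])@c["R"]
    else:
        T=c["tool_from_camera"]; Q=P@T[:3,:3].T+T[:3,3]
        W=Q@R.from_quat(o["ee_rot"]).as_matrix().T+o["position"]
    W[z==0]=np.nan
    return c["color"],W
E
python3 - <<'E'
from h import *
o=get_obs(); print(o, tip_reach)
a,W=cloud("top"); b,V=cloud("side")
np.savez("s.npz",a=a,W=W,b=b,V=V)
cv2.imwrite("pics/top.png",a[...,::-1]); cv2.imwrite("pics/side.png",b[...,::-1])
E
```

```text
{'clock': 0.0, 'joint_pos': array([-1.23360343,  0.33286583, -0.06469064,  1.46094964,  0.02163189,
        1.34988697, -0.08849307]), 'joint_velocities': array([-0.00036078,  0.00103765, -0.00181351, -0.0009494 ,  0.00117872,
        0.00129859,  0.00146963]), 'tau': array([ 2.23440488e-04, -6.25434566e+01,  4.93224571e-02, -3.91621721e+01,
        1.61947135e-02,  9.69738874e-03, -2.29200202e-05]), 'position': array([0.2199432 , 0.58463839, 0.2415157 ]), 'ee_rot': array([ 1.78914734e-01,  9.83864329e-01, -7.02513534e-04, -7.70738797e-05]), 'ft_force': array([-0.11816162,  0.18802403, -0.07306881]), 'torque': array([-0.04395593, -0.00564232, -0.00176371]), 'grasp_force': 0.0, 'grip_width': 0.9985727207752064} 0.011
```

View pics/top.png

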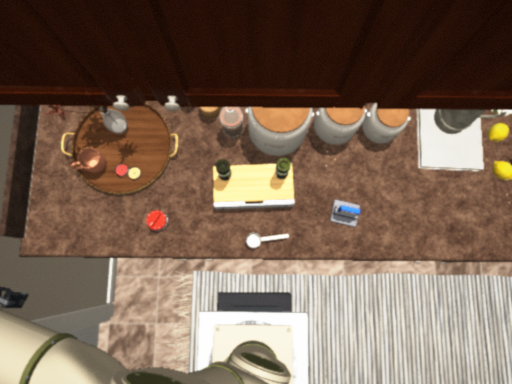

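View pics/side.png

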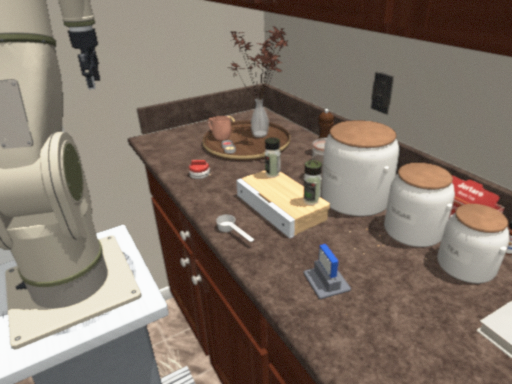

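The top picture shows the timer at (157,220), the rack at about (253,187) with its slot near (253,203), the stand and holder at (346,212), and the cup at (265,240). In the side picture the timer is at (200,168), the rack at (282,200) and the holder at (328,265).

```bash
python3 - <<'E'
from h import *
d=np.load("s.npz");
for n,im,W in(("top",d["a"],d["W"]),("side",d["b"],d["V"])):
    hsv=cv2.cvtColor(im,cv2.COLOR_RGB2HSV).astype(int); H,S,Vv=hsv[...,0],hsv[...,1],hsv[...,2]
    x,y,z=np.moveaxis(W,-1,0)
    box={"red":((H<8)|(H>172))&(S>150)&(Vv>100)&(z>.01)&(z<.06),"blue":(H>100)&(H<125)&(S>120)&(z>.02)&(z<.1)}
    for k,m in box.items():
        n_,lab,st,ce=cv2.connectedComponentsWithStats(m.astype(np.uint8))
        for i in range(1,n_):
            if st[i,4]>15:
                p=W[lab==i]; q=p[:,:2]; r=cv2.minAreaRect((q*1000).astype(np.float32))
                print(n,k,st[i,4],ce[i].round(),np.median(p,0).round(4),p.min(0).round(3),p.max(0).round(3),r)
    m=(H>10)&(H<30)&(S>70)&(Vv>150)&(abs(z-.05)<.012)&(abs(y)<.3)
    p=W[m]; print(n,"rack",len(p),np.median(p,0),cv2.minAreaRect((p[:,:2]*1000).astype(np.float32)))
    m=(z>.02)&(z<.04)&(y<-.05)&(x<.75)&(x>.4)&(y>-.4)&(S<90); p=W[m]
    if len(p)>5: print(n,"stand",len(p),np.median(p,0),cv2.minAreaRect((p[:,:2]*1000).astype(np.float32)))
E
```

```text
top red 98 [121. 169.] [0.5762 0.4137 0.0152] [0.557 0.393 0.01 ] [0.594 0.434 0.023] ((576.6239013671875, 414.09930419921875), (30.60399055480957, 36.633392333984375), 58.64332580566406)
top red 289 [156. 220.] [0.4168 0.2907 0.0328] [0.389 0.264 0.011] [0.449 0.322 0.05 ] ((418.50396728515625, 292.8271484375), (59.51811599731445, 55.89871597290039), 5.262212753295898)
top blue 94 [349. 209.] [ 0.4481 -0.2772  0.0774] [ 0.437 -0.308  0.047] [ 0.457 -0.253  0.083] ((447.1383361816406, -280.5257263183594), (55.52792739868164, 12.389578819274902), 78.88478088378906)
top rack 2238 [0.52457895 0.00864555 0.05061928] ((580.0352783203125, 65.41493225097656), (408.1063232421875, 234.83485412597656), 53.05219650268555)
top stand 342 [ 0.6664117  -0.25546445  0.03098519] ((603.6934814453125, -219.1567840576172), (338.25341796875, 321.8365783691406), 81.9055404663086)
side red 158 [198. 166.] [0.4127 0.2846 0.0345] [0.388 0.264 0.025] [0.439 0.305 0.051] ((412.0806579589844, 282.16778564453125), (33.36349105834961, 49.364620208740234), 53.983882904052734)
side blue 223 [330. 259.] [ 0.4441 -0.298   0.0782] [ 0.434 -0.308  0.039] [ 0.459 -0.253  0.082] ((446.4571838378906, -280.6117248535156), (56.54410171508789, 13.595861434936523), 76.80923461914062)
side rack 1790 [ 0.51989316 -0.01085532  0.05130324] ((529.7860717773438, 4.269630432128906), (113.38550567626953, 243.94276428222656), 2.677225351333618)
side stand 1396 [ 0.66506752 -0.25922994  0.03081821] ((601.4508056640625, -218.5258026123047), (340.1448974609375, 320.8641357421875), 81.88236236572266)
```

Units first: shifts go in shares of 0.8 m and turns go in shares of 180 degrees. So -0.288 m / 0.8 = -0.36, -0.25 m / 0.8 = -0.3125.

Request:
move_arm([
  {"delta_pos":[-0.0625,-0.0438,0],"turn":[0,0,0],"fingers":0},
  {"delta_pos":[-0.125,-0.0875,0],"turn":[0,0,0],"fingers":0},
  {"delta_pos":[-0.1875,-0.1313,0],"turn":[0,0,0],"fingers":0},
  {"delta_pos":[-0.25,-0.175,0],"turn":[0,0,0],"fingers":0},
  {"delta_pos":[-0.3125,-0.225,0],"turn":[0,0,0],"fingers":0},
  {"delta_pos":[-0.36,-0.2575,0],"turn":[0,0,0],"fingers":0},
  {"delta_pos":[-0.36,-0.2575,0],"turn":[0,0,0],"fingers":0},
  {"delta_pos":[-0.36,-0.2575,0],"turn":[0,0,0],"fingers":0},
])

```text
clock: 1.1
position: [0.4165, 0.2914, 0.2421]
ee_rot: [0.179, 0.984, -0.0, -0.0]
ft_force: [-0.3, 0.6, -0.7]
grip_width: 1.0
grasp_force: 0.0
```

```bash
python3 - <<'E'
from h import *
o=get_obs(); c=camera("wrist"); print(o["position"],o["joint_pos"],o["ft_force"]); print(c["tool_from_camera"].round(4),c["fx"])
a,W=cloud("wrist"); np.savez("w1.npz",a=a,W=W); cv2.imwrite("pics/w1.png",a[...,::-1])
x,y,z=np.moveaxis(W,-1,0); hsv=cv2.cvtColor(a,cv2.COLOR_RGB2HSV).astype(int);H,S,V=hsv[...,0],hsv[...,1],hsv[...,2]
near=np.hypot(x-.417,y-.291)<.06
for n,m in(("bar",near&(z>.041)&(z<.055)),("dial",near&(z>.028)&(z<.038)),("dialcol",near&((H<8)|(H>172))&(S>150)),("base",near&(z>.006)&(z<.025))):
    p=W[m]; 
    if len(p)>9: print(n,len(p),np.median(p,0).round(4),cv2.minAreaRect((p[:,:2]*1000).astype(np.float32)),np.linalg.svd(p[:,:2]-p[:,:2].mean(0),full_matrices=False)[2][0])
E
```

```text
[0.41652401 0.29136643 0.24207892] [-0.84465692  0.07098828  0.15221722  1.77280592 -0.01165584  1.29903741
  0.52178531] [-0.31178274  0.63582419 -0.71709154]
[[-6.000e-04 -9.516e-01 -3.073e-01  7.890e-02]
 [ 1.000e+00 -6.000e-04 -1.000e-04  1.300e-03]
 [-1.000e-04 -3.073e-01  9.516e-01 -1.316e-01]
 [ 0.000e+00  0.000e+00  0.000e+00  1.000e+00]] 287.9696283386901
bar 264 [0.4164 0.2978 0.0464] ((417.14923095703125, 297.41949462890625), (8.38434886932373, 43.82909393310547), 56.63831329345703) [ 0.83776001 -0.54603862]
dial 1475 [0.4155 0.2977 0.0319] ((417.0636291503906, 297.50390625), (58.65699005126953, 58.17747116088867), 32.933597564697266) [-0.50057119 -0.86569538]
dialcol 1667 [0.4162 0.2968 0.0321] ((421.64398193359375, 294.7324523925781), (61.82994079589844, 67.94094848632812), 66.2889404296875) [ 0.945815   -0.32470599]
base 198 [0.393  0.3071 0.0168] ((406.7772521972656, 302.3636169433594), (62.63991928100586, 39.70999526977539), 61.24198913574219) [-0.32300141 -0.94639848]
```

View pics/w1.png

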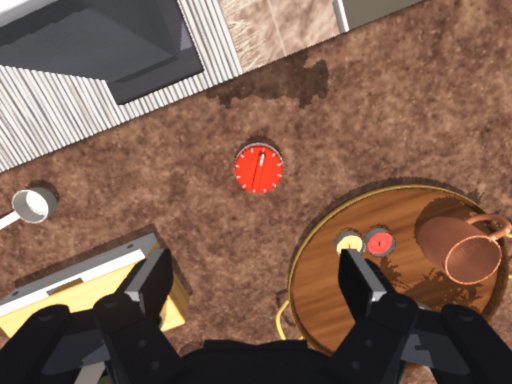

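The wrist picture shows the dial at (259,169), its bar running along (262,150)–(257,190). Bar centre comes out at (0.417, 0.297), heading −33°.

To row units: 0.194 m / 0.8 = 0.2425, 0.0058 m / 0.8 = 0.0073, 0.223 rad / 3.1416 = 0.071.

Request:
move_arm([
  {"delta_pos":[0.002,0.0073,0.0625],"turn":[0,0,0.0382],"fingers":0.3},
  {"delta_pos":[0.002,0.0073,0.125],"turn":[0,0,0.071],"fingers":0.4},
  {"delta_pos":[0.002,0.0073,0.175],"turn":[0,0,0.071],"fingers":0.5},
  {"delta_pos":[0.002,0.0073,0.2125],"turn":[0,0,0.071],"fingers":0.5},
  {"delta_pos":[0.002,0.0073,0.2313],"turn":[0,0,0.071],"fingers":0.5},
  {"delta_pos":[0.002,0.0073,0.2425],"turn":[0,0,0.071],"fingers":0.5},
  {"delta_pos":[0.002,0.0073,0.2425],"turn":[0,0,0.071],"fingers":0.5},
  {"delta_pos":[0.002,0.0073,0.2425],"turn":[0,0,0.071],"fingers":1},
  {"delta_pos":[0.002,0.0073,0.2425],"turn":[0,0,0.071],"fingers":1},
  {"delta_pos":[0.002,0.0073,0.2425],"turn":[0,0,0.071],"fingers":1},
  {"delta_pos":[0.002,0.0073,0.2425],"turn":[0,0,0.071],"fingers":1},
], force=25)

```text
clock: 2.58
position: [0.4173, 0.2959, 0.0492]
ee_rot: [0.288, 0.958, -0.001, -0.0]
ft_force: [-5.4, -5.7, 11.5]
grip_width: 0.082
grasp_force: 27.7
```

```bash
python3 - <<'E'
from h import *
o=get_obs();print(o["torque"],o["ft_force"],o["joint_pos"],R.from_quat(o["ee_rot"]).as_matrix().round(3))
E
```

```text
[-1.44422198  1.3340699   0.03665015] [-5.39116042 -5.68415281 11.46701257] [-0.84072522  0.28874532  0.15146144  1.9654155  -0.05514438  0.89286282
  0.32661323] [[-0.835  0.551 -0.001]
 [ 0.551  0.835 -0.001]
 [ 0.    -0.002 -1.   ]]
```

To row units: -0.002 m / 0.8 = -0.0025, -0.0015 m / 0.8 = -0.0019, -0.58 rad / 3.1416 = -0.1846.

Request:
move_arm([
  {"delta_pos":[0,-0.0019,-0.0025],"turn":[0,0,0],"fingers":1},
  {"delta_pos":[0,-0.0019,-0.0025],"turn":[0,0,-0.0382],"fingers":1},
  {"delta_pos":[0,-0.0019,-0.0025],"turn":[0,0,-0.0764],"fingers":1},
  {"delta_pos":[0,-0.0019,-0.0025],"turn":[0,0,-0.1146],"fingers":1},
  {"delta_pos":[0,-0.0019,-0.0025],"turn":[0,0,-0.1528],"fingers":1},
  {"delta_pos":[0,-0.0019,-0.0025],"turn":[0,0,-0.1846],"fingers":1},
  {"delta_pos":[0,-0.0019,-0.0025],"turn":[0,0,-0.1846],"fingers":1},
])

```text
clock: 3.45
position: [0.4169, 0.2952, 0.0495]
ee_rot: [0.001, 1.0, -0.0, 0.0]
ft_force: [4.5, 2.2, -15.2]
grip_width: 0.084
grasp_force: 26.1
```

```bash
cat > st.py <<'E'
from h import *
o=get_obs();M=R.from_quat(o["ee_rot"]).as_matrix();print("tq",o["torque"].round(3),"F",o["ft_force"].round(2),"q",o["joint_pos"].round(3),"x-heading deg",np.degrees(np.arctan2(M[1,0],M[0,0])).round(2),o["position"].round(4))
E
python3 st.py
```

```text
tq [ 0.447 -1.051 -0.024] F [  4.47   2.24 -15.17] q [-0.764  0.285  0.065  1.964 -0.023  0.893  0.882] x-heading deg 179.91 [0.4169 0.2952 0.0495]
```

To row units: 0.0008 m / 0.8 = 0.001, -0.06 rad / 3.1416 = -0.0191.

Request:
move_arm([
  {"delta_pos":[0,0,0.001],"turn":[0,0,-0.0191],"fingers":1},
  {"delta_pos":[0,0,0.001],"turn":[0,0,-0.0382],"fingers":1},
  {"delta_pos":[0,0,0.001],"turn":[0,0,-0.0573],"fingers":1},
  {"delta_pos":[0,0,0.001],"turn":[0,0,-0.0573],"fingers":1},
])

```text
clock: 3.95
position: [0.4169, 0.2951, 0.0494]
ee_rot: [-0.088, 0.996, -0.0, 0.0]
ft_force: [2.3, -0.8, -5.5]
grip_width: 0.086
grasp_force: 27.2
```

```bash
python3 st.py
```

```text
tq [-0.331 -0.382  0.   ] F [ 2.3  -0.84 -5.49] q [-0.74   0.286  0.039  1.963 -0.014  0.893  1.053] x-heading deg -169.89 [0.4169 0.2951 0.0494]
```

To row units: 0.0003 m / 0.8 = 0.0004, -0.12 rad / 3.1416 = -0.0382.

Request:
move_arm([
  {"delta_pos":[0,0,0.0004],"turn":[0,0,-0.0191],"fingers":1},
  {"delta_pos":[0,0,0.0004],"turn":[0,0,-0.0382],"fingers":1},
  {"delta_pos":[0,0,0.0004],"turn":[0,0,-0.0382],"fingers":1},
])

```text
clock: 4.32
position: [0.417, 0.2952, 0.0495]
ee_rot: [-0.146, 0.989, 0.0, -0.0]
ft_force: [-1.0, -2.7, 0.1]
grip_width: 0.082
grasp_force: 45.6
```

```bash
python3 st.py
```

```text
tq [-0.633  0.04  -0.882] F [-0.97 -2.7   0.08] q [-0.725  0.286  0.022  1.962 -0.008  0.893  1.166] x-heading deg -163.16 [0.417  0.2952 0.0495]
```

To row units: -0.15 m / 0.8 = -0.1875, -0.1 m / 0.8 = -0.125.

Request:
move_arm([
  {"delta_pos":[0,0,0],"turn":[0,0,0],"fingers":0.6},
  {"delta_pos":[0,0,0],"turn":[0,0,0],"fingers":0.6},
  {"delta_pos":[0,0,0],"turn":[0,0,0],"fingers":0.6},
  {"delta_pos":[0,0,-0.0625],"turn":[0,0,0],"fingers":0.6},
  {"delta_pos":[0,0,-0.125],"turn":[0,0,0],"fingers":0.6},
  {"delta_pos":[0,0,-0.1875],"turn":[0,0,0],"fingers":0.3},
  {"delta_pos":[0,0,-0.1875],"turn":[0,0,0],"fingers":0},
  {"delta_pos":[0,0,-0.1875],"turn":[0,0,0],"fingers":0},
])

```text
clock: 5.32
position: [0.4166, 0.2955, 0.1988]
ee_rot: [-0.148, 0.989, 0.0, -0.0]
ft_force: [-0.1, -0.5, 0.0]
grip_width: 0.993
grasp_force: 0.0
```

```bash
python3 st.py; python3 - <<'E'
from h import *
a,W=cloud("wrist"); 
x,y,z=np.moveaxis(W,-1,0); 
near=np.hypot(x-.417,y-.2955)<.06
m=near&(z>.041)&(z<.055)
p=W[m]; print(np.median(p,0).round(4),cv2.minAreaRect((p[:,:2]*1000).astype(np.float32)))
v,u=np.nonzero(m);v,u=int(v.mean()),int(u.mean());print(v,u)
c=a[max(v-60,0):v+60,u-60:u+60,::-1]; cv2.imwrite("pics/t2.png",cv2.resize(c,None,fx=4,fy=4,interpolation=2))
E
```

```text
tq [ 0.005 -0.03   0.022] F [-0.06 -0.5   0.04] q [-0.731  0.111  0.026  1.821 -0.003  1.21   1.164] x-heading deg -162.97 [0.4166 0.2955 0.1988]
[0.4153 0.2963 0.0464] ((416.8461608886719, 296.60498046875), (43.609798431396484, 8.424271583557129), 10.33103084564209)
181 255
```

View pics/t2.png

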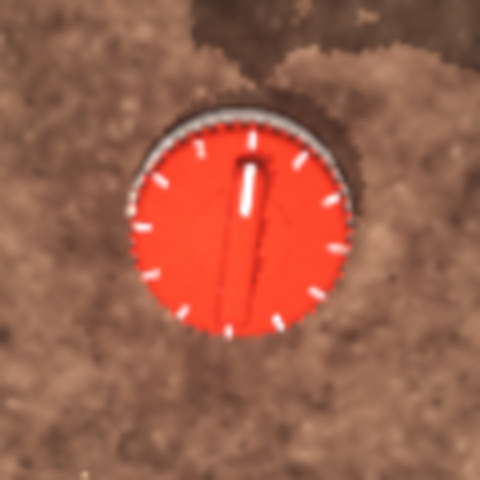

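The crop shows the dial's bar at about (243,240), running almost upright; the measured heading is 10°, while the tool had gone to 17°. I'll re-grip at 10° to check that this really is the stop.

To row units: 0.1485 m / 0.8 = 0.1856, 0.135 m / 0.8 = 0.1688, 0.117 rad / 3.1416 = 0.0372.

Request:
move_arm([
  {"delta_pos":[0,0,0.0625],"turn":[0,0,0.0372],"fingers":0.5},
  {"delta_pos":[0,0,0.125],"turn":[0,0,0.0372],"fingers":0.6},
  {"delta_pos":[0,0,0.1688],"turn":[0,0,0.0372],"fingers":0.6},
  {"delta_pos":[0,0,0.1856],"turn":[0,0,0.0372],"fingers":0.6},
  {"delta_pos":[0,0,0.1856],"turn":[0,0,0.0372],"fingers":0.6},
  {"delta_pos":[0,0,0.1856],"turn":[0,0,0.0372],"fingers":1},
  {"delta_pos":[0,0,0.1856],"turn":[0,0,0.0372],"fingers":1},
  {"delta_pos":[0,0,0.1856],"turn":[0,0,0.0372],"fingers":1},
], force=20)

```text
clock: 6.38
position: [0.4177, 0.2954, 0.0521]
ee_rot: [-0.09, 0.996, 0.0, 0.001]
ft_force: [-0.8, -4.0, 7.1]
grip_width: 0.085
grasp_force: 23.5
```

```bash
python3 st.py
```

```text
tq [-0.867  0.095 -0.013] F [-0.75 -4.03  7.08] q [-0.731  0.282  0.029  1.96  -0.01   0.897  1.053] x-heading deg -169.71 [0.4177 0.2954 0.0521]
```

To row units: -0.02 rad / 3.1416 = -0.0064.

Request:
move_arm([
  {"delta_pos":[0,0,0],"turn":[0,0,-0.0064],"fingers":1},
  {"delta_pos":[0,0,0],"turn":[0,0,-0.0064],"fingers":1},
])

```text
clock: 6.62
position: [0.4177, 0.2954, 0.0521]
ee_rot: [-0.1, 0.995, 0.0, 0.001]
ft_force: [-0.6, -3.4, 6.4]
grip_width: 0.089
grasp_force: 23.5
```

```bash
python3 st.py
```

```text
tq [-0.82  0.12 -0.17] F [-0.56 -3.4   6.37] q [-0.729  0.282  0.026  1.96  -0.009  0.897  1.072] x-heading deg -168.57 [0.4177 0.2954 0.0521]
```

Torque rose at once, so the dial is at its stop. Release it and go to the holder.

To row units: -0.2 m / 0.8 = -0.25, -0.15 m / 0.8 = -0.1875, -0.02 rad / 3.1416 = -0.0064.

Request:
move_arm([
  {"delta_pos":[0,0,0],"turn":[0,0,-0.0064],"fingers":0.6},
  {"delta_pos":[0,0,0],"turn":[0,0,-0.0064],"fingers":0.6},
  {"delta_pos":[0,0,0],"turn":[0,0,-0.0064],"fingers":0.6},
  {"delta_pos":[0,0,-0.0625],"turn":[0,0,-0.0064],"fingers":0.6},
  {"delta_pos":[0,0,-0.125],"turn":[0,0,-0.0064],"fingers":0.4},
  {"delta_pos":[0,0,-0.1875],"turn":[0,0,-0.0064],"fingers":0.2},
  {"delta_pos":[0,0,-0.25],"turn":[0,0,-0.0064],"fingers":0},
  {"delta_pos":[0,0,-0.25],"turn":[0,0,-0.0064],"fingers":0},
])

```text
clock: 7.62
position: [0.4182, 0.2968, 0.2548]
ee_rot: [-0.11, 0.994, 0.002, 0.003]
ft_force: [-0.6, -0.5, -0.9]
grip_width: 1.0
grasp_force: 0.0
```

To row units: -0.56 m / 0.8 = -0.7, -0.53 m / 0.8 = -0.6625, 0.4 rad / 3.1416 = 0.1273.

Request:
move_arm([
  {"delta_pos":[0,-0.0625,0],"turn":[0,0,0.0318],"fingers":0},
  {"delta_pos":[-0.0125,-0.1313,0],"turn":[0,0,0.0637],"fingers":0},
  {"delta_pos":[-0.0125,-0.2,0],"turn":[0,0,0.0955],"fingers":0},
  {"delta_pos":[0,-0.2688,0],"turn":[0,0,0.1273],"fingers":0},
  {"delta_pos":[0.0125,-0.3375,0],"turn":[0,0,0.1273],"fingers":0},
  {"delta_pos":[0.0313,-0.4063,0],"turn":[0,0,0.1273],"fingers":0},
  {"delta_pos":[0.0563,-0.475,0],"turn":[0,0,0.1273],"fingers":0},
  {"delta_pos":[0.0875,-0.5438,0],"turn":[0,0,0.1273],"fingers":0},
  {"delta_pos":[0.1188,-0.6063,0],"turn":[0,0,0.1273],"fingers":0},
  {"delta_pos":[0.1438,-0.6625,0],"turn":[0,0,0.1273],"fingers":0},
  {"delta_pos":[0.1625,-0.7,0],"turn":[0,0,0.1273],"fingers":0},
  {"delta_pos":[0.1625,-0.7,0],"turn":[0,0,0.1273],"fingers":0},
])

```text
clock: 9.12
position: [0.4108, -0.2816, 0.25]
ee_rot: [0.092, 0.996, -0.0, -0.001]
ft_force: [0.7, 0.6, 0.3]
grip_width: 1.001
grasp_force: 0.0
```

```bash
python3 st.py; cat > hold.py <<'E'
from h import *
a,W=cloud("wrist"); np.savez("w3.npz",a=a,W=W)
x,y,z=np.moveaxis(W,-1,0); near=np.hypot(x-.447,y+.2805)<.08
for n,m in(("headtop",near&(z>.073)&(z<.086)),("stand",near&(z>.026)&(z<.037))):
    p=W[m]
    if len(p)>9:print(n,len(p),np.median(p,0).round(4),cv2.minAreaRect((p[:,:2]*1000).astype(np.float32)))
v,u=np.nonzero(near&(z>.02));v,u=int(v.mean()),int(u.mean());print(v,u)
c=a[max(v-80,0):v+80,max(u-80,0):u+80,::-1]; cv2.imwrite("pics/h3.png",cv2.resize(c,None,fx=3,fy=3,interpolation=2))
E
python3 hold.py
```

```text
tq [ 0.067  0.041 -0.002] F [0.71 0.62 0.27] q [-0.136  0.028  0.665  1.807 -0.017  1.314  1.919] x-heading deg 169.43 [ 0.4108 -0.2816  0.25  ]
headtop 613 [ 0.447  -0.277   0.0776] ((447.6767272949219, -276.7005920410156), (55.50498580932617, 14.61173152923584), 77.18463897705078)
stand 502 [ 0.4396 -0.2769  0.0316] ((446.601318359375, -276.4267883300781), (70.37606811523438, 25.92781639099121), 78.7140884399414)
332 278
```

View pics/h3.png

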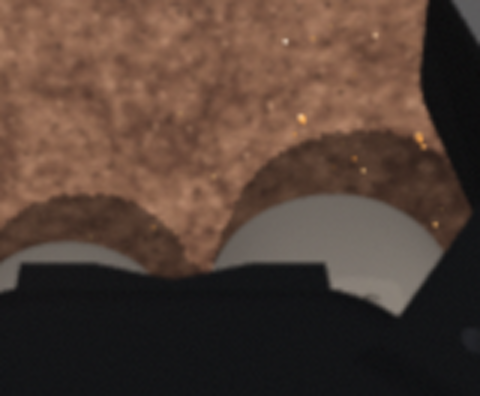

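The crop missed (it shows only canisters and the gripper body); re-crop from the saved frame.

```bash
python3 - <<'E'
from h import *
d=np.load("w3.npz");a,W=d["a"],d["W"]
x,y,z=np.moveaxis(W,-1,0); m=(np.hypot(x-.447,y+.277)<.06)&(z>.02)&(z<.09)
v,u=np.nonzero(m);v,u=int(v.mean()),int(u.mean());print(v,u)
c=a[max(v-70,0):v+70,max(u-70,0):u+70,::-1]; cv2.imwrite("pics/h4.png",cv2.resize(c,None,fx=3.5,fy=3.5,interpolation=2))
t=(z>.05)&(z<.0735)&m; p=W[t]; print(len(p), a[t].mean(0), np.median(p,0))
E
```

```text
198 263
314 [116.48407643 114.72929936 117.51910828] [ 0.44067344 -0.2757436   0.06341886]
```

View pics/h4.png

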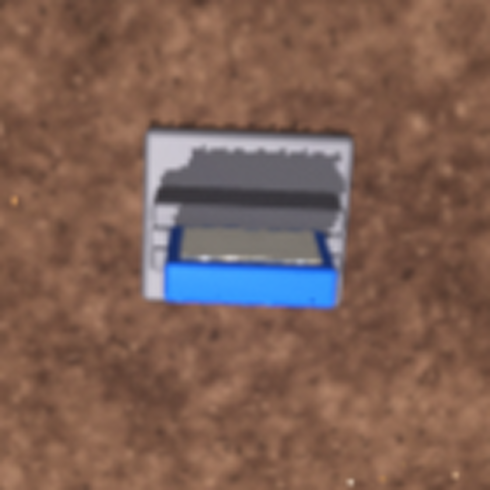

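The crop shows the holder's blue head at (250,285), with the whitish card at (250,245) facing the robot. So holder x is about −12.8°, the card is on the −x side, and no flip is needed.

To row units: -0.0355 m / 0.8 = -0.0444, 0.0117 m / 0.8 = 0.0146, 1.609 rad / 3.1416 = 0.5122.

Request:
move_arm([
  {"delta_pos":[-0.0125,0.0038,0],"turn":[0,0,0.0541],"fingers":0},
  {"delta_pos":[-0.025,0.0075,0],"turn":[0,0,0.1082],"fingers":0},
  {"delta_pos":[-0.0444,0.0146,0],"turn":[0,0,0.1623],"fingers":0},
  {"delta_pos":[-0.0444,0.0146,0],"turn":[0,0,0.2165],"fingers":0},
  {"delta_pos":[-0.0444,0.0146,0],"turn":[0,0,0.2706],"fingers":0},
  {"delta_pos":[-0.0444,0.0146,0],"turn":[0,0,0.3247],"fingers":0},
  {"delta_pos":[-0.0444,0.0146,0.0125],"turn":[0,0,0.3788],"fingers":0},
  {"delta_pos":[-0.0444,0.0146,0.025],"turn":[0,0,0.4329],"fingers":0},
  {"delta_pos":[-0.0444,0.0146,0.0375],"turn":[0,0,0.487],"fingers":0},
  {"delta_pos":[-0.0444,0.0146,0.0375],"turn":[0,0,0.5122],"fingers":0},
  {"delta_pos":[-0.0444,0.0146,0.0375],"turn":[0,0,0.5122],"fingers":0},
])

```text
clock: 10.55
position: [0.4497, -0.2727, 0.2201]
ee_rot: [0.779, 0.627, -0.0, -0.0]
ft_force: [0.9, 0.0, -0.5]
grip_width: 1.0
grasp_force: 0.0
```

```bash
python3 st.py; python3 - <<'E'
from h import *
a,W=cloud("wrist")
x,y,z=np.moveaxis(W,-1,0); near=np.hypot(x-.447,y+.2768)<.05
m=near&(z>.0755)&(z<.086);p=W[m];print(len(p),np.median(p,0).round(4),cv2.minAreaRect((p[:,:2]*1000).astype(np.float32)))
E
```

```text
tq [0.016 0.025 0.02 ] F [ 0.95  0.04 -0.53] q [-0.225  0.14   0.752  1.786 -0.101  1.255  0.339] x-heading deg 77.66 [ 0.4497 -0.2727  0.2201]
734 [ 0.4492 -0.2758  0.0777] ((449.0558776855469, -276.6120300292969), (55.10321807861328, 13.368914604187012), 77.5636978149414)
```

To row units: 0.165 m / 0.8 = 0.2063, 0.05 m / 0.8 = 0.0625.

Request:
move_arm([
  {"delta_pos":[-0.005,0,0.0625],"turn":[0,0,0],"fingers":0.3},
  {"delta_pos":[-0.005,0,0.125],"turn":[0,0,0],"fingers":0.4},
  {"delta_pos":[-0.005,0,0.1688],"turn":[0,0,0],"fingers":0.4},
  {"delta_pos":[-0.005,0,0.1938],"turn":[0,0,0],"fingers":0.4},
  {"delta_pos":[-0.005,0,0.2063],"turn":[0,0,0],"fingers":0.4},
  {"delta_pos":[-0.005,0,0.2063],"turn":[0,0,0],"fingers":0.6},
  {"delta_pos":[-0.005,0,0.2063],"turn":[0,0,0],"fingers":1},
  {"delta_pos":[-0.005,0,0.2063],"turn":[0,0,0],"fingers":1},
  {"delta_pos":[-0.005,0,0.2063],"turn":[0,0,0],"fingers":1},
  {"delta_pos":[-0.005,0,0.2063],"turn":[0,0,0],"fingers":1},
], force=80)

```text
clock: 11.85
position: [0.4492, -0.2783, 0.0566]
ee_rot: [0.78, 0.626, 0.001, 0.001]
ft_force: [-0.0, 1.0, 7.2]
grip_width: 0.152
grasp_force: 78.5
```

```bash
python3 st.py
```

```text
tq [0.208 0.141 0.013] F [-0.04  1.    7.17] q [-0.126  0.37   0.696  1.944 -0.295  0.928  0.497] x-heading deg 77.52 [ 0.4492 -0.2783  0.0566]
```

To row units: 0.2634 m / 0.8 = 0.3293, -0.145 m / 0.8 = -0.1813, -0.265 rad / 3.1416 = -0.0844.

Request:
move_arm([
  {"delta_pos":[0,0,-0.025],"turn":[0,0,0],"fingers":1},
  {"delta_pos":[0,0,-0.0563],"turn":[0,0,0],"fingers":1},
  {"delta_pos":[0,0,-0.1125],"turn":[0,0,0],"fingers":1},
  {"delta_pos":[0.0375,-0.0138,-0.1625],"turn":[0,0,-0.0159],"fingers":1},
  {"delta_pos":[0.1,-0.0375,-0.1813],"turn":[0,0,-0.0318],"fingers":1},
  {"delta_pos":[0.1625,-0.06,-0.1813],"turn":[0,0,-0.0477],"fingers":1},
  {"delta_pos":[0.225,-0.0825,-0.1813],"turn":[0,0,-0.0637],"fingers":1},
  {"delta_pos":[0.2875,-0.105,-0.1813],"turn":[0,0,-0.0844],"fingers":1},
  {"delta_pos":[0.3293,-0.1204,-0.1813],"turn":[0,0,-0.0844],"fingers":1},
  {"delta_pos":[0.3293,-0.1204,-0.1813],"turn":[0,0,-0.0844],"fingers":1},
  {"delta_pos":[0.3293,-0.1204,-0.1813],"turn":[0,0,-0.0844],"fingers":1},
])

```text
clock: 13.22
position: [0.4114, -0.0009, 0.2008]
ee_rot: [0.691, 0.723, 0.0, 0.0]
ft_force: [-0.2, 0.2, -0.2]
grip_width: 0.153
grasp_force: 78.3
```

```bash
python3 st.py; python3 - <<'E'
from h import *
a,W=cloud("wrist");np.savez("w5.npz",a=a,W=W);cv2.imwrite("pics/w5.png",a[...,::-1])
E
```

```text
tq [-0.002 -0.033 -0.004] F [-0.18  0.17 -0.15] q [-0.581 -0.155  0.437  2.06   0.07   1.223 -0.126] x-heading deg 92.65 [ 0.4114 -0.0009  0.2008]
```

View pics/w5.png

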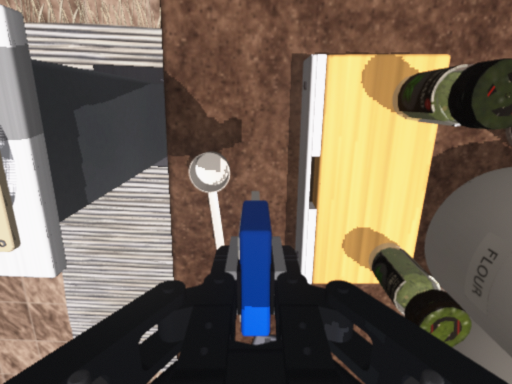

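The wrist picture shows the slot as a dark strip at about (316,183), rows 157–208, between the white lip and the wood. The held holder is at (256,265), upright. Measure both.

```bash
cat > slot.py <<'E'
from h import *
def run(f):
    d=np.load(f);a,W=d["a"],d["W"]; o=get_obs(); M=R.from_quat(o["ee_rot"]).as_matrix()
    hsv=cv2.cvtColor(a,cv2.COLOR_RGB2HSV).astype(int);H,S,V=hsv[...,0],hsv[...,1],hsv[...,2]
    x,y,z=np.moveaxis(W,-1,0)
    cam=np.array([0.0789,.0013,-.1316])@M.T+o["position"]   # camera centre
    P=cam+(W-cam)*((.05-cam[2])/(z-cam[2]))[...,None]        # ray cut with plane z=.05
    px,py=P[...,0],P[...,1]
    wood=(H>12)&(H<28)&(S>90)&(V>150)&(abs(z-.05)<.008)
    lo=[];li=[]
    for r in np.nonzero(wood.sum(1)>40)[0]:
        c=np.nonzero(wood[r])[0][0]; lo.append([px[r,c],py[r,c],r,c])
    lo=np.array(lo); k=np.median(lo[:,0]);
    band=(abs(z-.05)<.06)&(px>.43)&(px<.50)
    return a,W,P,lo,wood
E
python3 - <<'E'
from slot import *
a,W,P,lo,wood=run("w5.npz")
for r in range(60,280,12):
    l=lo[lo[:,2]==r]
    print(r,l.round(4).tolist(),end=" ")
    for c in range(296,330,2): print(f"{P[r,c,0]*1000:.0f}:{int(a[r,c].mean())}/{W[r,c,2]*1000:.0f}",end=" ")
    print()
w=P[wood];print(cv2.minAreaRect((w[:,:2]*1000).astype(np.float32)))
E
```

```text
60 [[0.4708, 0.1177, 60.0, 327.0]] 443:60/-0 445:61/-0 447:57/-0 449:54/-1 450:68/-1 452:82/18 454:82/30 456:85/40 457:202/49 459:248/50 461:238/50 463:247/49 465:248/48 466:248/49 468:248/50 470:208/49 472:179/49 
72 [[0.4711, 0.1078, 72.0, 326.0]] 444:61/0 446:57/1 448:54/0 450:62/-1 451:82/9 453:85/21 455:85/34 457:109/44 458:231/49 460:247/49 462:233/47 464:248/49 466:249/48 467:249/48 469:248/49 471:168/49 473:192/49 
84 [[0.4714, 0.0976, 84.0, 325.0]] 445:54/1 447:57/-0 449:57/-1 450:70/1 452:55/25 454:74/31 456:86/37 458:146/48 460:242/50 461:243/50 nan:247/nan 465:249/49 467:249/49 469:249/50 470:233/48 472:170/49 474:201/51 
96 [[0.4717, 0.0872, 96.0, 324.0]] 446:63/0 448:64/-0 450:63/1 451:80/3 453:86/17 455:87/30 457:88/40 459:196/49 461:248/51 462:238/50 464:248/49 466:249/49 468:249/49 470:248/49 472:166/50 474:186/49 475:203/50 
108 [[0.473, 0.0766, 108.0, 324.0]] nan:62/nan 449:61/-1 451:65/-0 452:85/6 454:86/20 456:87/34 458:101/44 460:228/51 462:247/50 464:233/49 465:249/50 467:249/49 469:249/49 471:239/50 473:166/49 475:197/50 477:206/50 
120 [[0.4734, 0.0657, 120.0
[... 2443 characters left out ...]
206/49 469:248/51 471:236/49 473:249/49 476:249/49 478:248/49 480:164/49 482:194/49 484:200/49 487:203/50 489:198/50 491:198/51 493:198/50 495:206/50 
264 [[0.4806, -0.0901, 264.0, 313.0]] 460:25/215 462:46/215 466:97/44 468:235/49 471:244/49 473:248/49 475:249/49 477:249/49 479:237/49 482:171/49 484:197/50 486:202/50 488:200/50 491:197/49 493:196/49 495:203/49 497:204/50 
276 [[0.4823, -0.1056, 276.0, 313.0]] 461:22/235 463:23/235 466:22/233 468:35/232 470:150/232 474:247/49 477:249/49 479:249/48 481:180/48 483:186/50 486:198/49 488:202/50 490:198/50 492:197/50 495:198/49 497:205/50 499:203/50 
((530.6201171875, 7.030914306640625), (110.96595764160156, 236.5824432373047), 2.823395013809204)
```

```bash
python3 - <<'E'
from slot import *
a,W,P,lo,wood=run("w5.npz")
b=np.polyfit(lo[:,1],lo[:,0],1); b=np.polyfit(lo[abs(lo[:,0]-np.polyval(b,lo[:,1]))<.0015][:,1],lo[abs(lo[:,0]-np.polyval(b,lo[:,1]))<.0015][:,0],1); print("board edge",b, np.degrees(np.arctan(-b[0])))
# walk along slot midline
g=a.mean(-1)
for r in list(range(148,162))+list(range(200,216)):
    xm=np.polyval(b,P[r,310,1])-.0045
    c=np.nanargmin(abs(P[r,290:340,0]-xm))+290
    print(r,c,P[r,c,:2].round(4),int(g[r,c]),(W[r,c,2]*1000).round(0))
# lip ends (white run)
for r in list(range(48,60))+list(range(276,290)):
    xm=np.polyval(b,P[r,310,1])-.0065; c=np.nanargmin(abs(P[r,290:340,0]-xm))+290
    print("e",r,c,P[r,c,:2].round(4),int(g[r,c]),(W[r,c,2]*1000).round(0))
# holder in tool
o=get_obs();M=R.from_quat(o["ee_rot"]).as_matrix();T=(W-o["position"])@M
hsv=cv2.cvtColor(a,cv2.COLOR_RGB2HSV).astype(int);m=(hsv[...,0]>100)&(hsv[...,0]<125)&(hsv[...,1]>120)&(W[...,2]>.1)
t=T[m];print("holder tool pct",np.nanpercentile(t,[1,50,99],axis=0).round(4))
# near end face: visible; bin by z
for z0 in np.arange(-.03,.03,.006):
    q=t[(t[:,2]>z0)&(t[:,2]<z0+.006)]
    if len(q)>10: print(round(z0,3),len(q),np.percentile(q,[3,50,97],axis=0)[:, :2].round(4).tolist())
E
```

```text
board edge [-0.04971573  0.4764113 ] 2.846158175872236
148 316 [0.4696 0.0389] 249 50.0
149 316 [0.4697 0.0379] 249 50.0
150 316 [0.4699 0.037 ] 249 50.0
151 316 [0.47  0.036] 249 50.0
152 316 [0.4701 0.035 ] 249 49.0
153 316 [0.4702 0.034 ] 249 50.0
154 316 [0.4703 0.033 ] 249 49.0
155 316 [0.4704 0.032 ] 246 48.0
156 316 [0.4706 0.031 ] 189 32.0
157 316 [0.4707 0.03  ] 88 31.0
158 316 [0.4708 0.029 ] 68 32.0
159 316 [0.4709 0.028 ] 68 34.0
160 316 [0.471 0.027] 68 32.0
161 315 [0.4701 0.0259] 67 29.0
200 313 [ 0.4726 -0.0149] 64 29.0
201 313 [ 0.4727 -0.016 ] 65 31.0
202 313 [ 0.4728 -0.0171] 70 30.0
203 313 [ 0.4729 -0.0182] 78 29.0
204 313 [ 0.473  -0.0193] 90 35.0
205 313 [ 0.4731 -0.0204] 99 39.0
206 313 [ 0.4732 -0.0215] 106 42.0
207 313 [ 0.4733 -0.0226] 109 45.0
208 313 [ 0.4734 -0.0237] 127 48.0
209 313 [ 0.4736 -0.0248] 224 50.0
210 313 [ 0.4737 -0.0259] 246 50.0
211 312 [ 0.4727 -0.0271] 249 50.0
212 312 [ 0.4729 -0.0282] 249 49.0
213 312 [ 0.473  -0.0293] 249 49.0
214 312 [ 0.4731 -0.0304] 249 49.0
215 312 [ 0.4732 -0.0316] 249 48.0
e 48 320 [0.4636 0.1268] 85 0.0
e 49 3
[... 810 characters left out ...]
288 308 [ 0.4762 -0.1189] 19 240.0
e 289 308 [ 0.4763 -0.1202] 20 241.0
holder tool pct [[-0.0252 -0.0063 -0.0242]
 [ 0.0109  0.0003 -0.021 ]
 [ 0.0293  0.007   0.0144]]
-0.03 42 [[-0.0091, -0.0063], [-0.0053, -0.006], [0.0124, 0.007]]
-0.024 3230 [[-0.024, -0.0059], [0.0052, 0.0003], [0.0284, 0.0068]]
-0.018 157 [[0.0281, -0.0059], [0.0289, -0.0002], [0.0294, 0.0064]]
-0.012 146 [[0.0281, -0.0058], [0.0289, 0.0007], [0.0294, 0.0063]]
-0.006 125 [[0.0283, -0.0059], [0.0289, -0.0002], [0.0293, 0.0064]]
-0.0 108 [[0.0284, -0.0057], [0.0289, 0.0003], [0.0294, 0.0062]]
0.006 102 [[0.0282, -0.006], [0.0289, 0.0003], [0.0294, 0.0064]]
0.012 75 [[0.0283, -0.0056], [0.0289, 0.0003], [0.0292, 0.006]]
```

To row units: 0.09 m / 0.8 = 0.1125, 0.075 m / 0.8 = 0.0938, -0.003 rad / 3.1416 = -0.001.

Request:
move_arm([
  {"delta_pos":[0,0.0375,0.025],"turn":[0,0,0],"fingers":1},
  {"delta_pos":[0.0011,0.0745,0.0625],"turn":[0,0,-0.001],"fingers":1},
  {"delta_pos":[0.0011,0.0745,0.0938],"turn":[0,0,-0.001],"fingers":1},
  {"delta_pos":[0.0011,0.0745,0.1125],"turn":[0,0,-0.001],"fingers":1},
  {"delta_pos":[0.0011,0.0745,0.1125],"turn":[0,0,-0.001],"fingers":1},
  {"delta_pos":[0.0011,0.0745,0.1125],"turn":[0,0,-0.001],"fingers":1},
])

```text
clock: 14.02
position: [0.4713, 0.0034, 0.1117]
ee_rot: [0.689, 0.724, 0.001, 0.0]
ft_force: [-0.4, 0.7, -0.9]
grip_width: 0.156
grasp_force: 78.3
```

```bash
python3 st.py; python3 - <<'E'
from h import *
a,W=cloud("wrist");np.savez("w6.npz",a=a,W=W)
b,V=cloud("side");np.savez("s6.npz",b=b,V=V)
cv2.imwrite("pics/w6.png",np.hstack([cv2.resize(a[130:290,180:340],(400,400)),cv2.resize(b[150:240,240:330],(400,400))])[...,::-1])
E
```

```text
tq [0.067 0.061 0.015] F [-0.36  0.7  -0.92] q [-0.569  0.115  0.495  2.033 -0.065  1.007  0.007] x-heading deg 92.84 [0.4713 0.0034 0.1117]
```

View pics/w6.png

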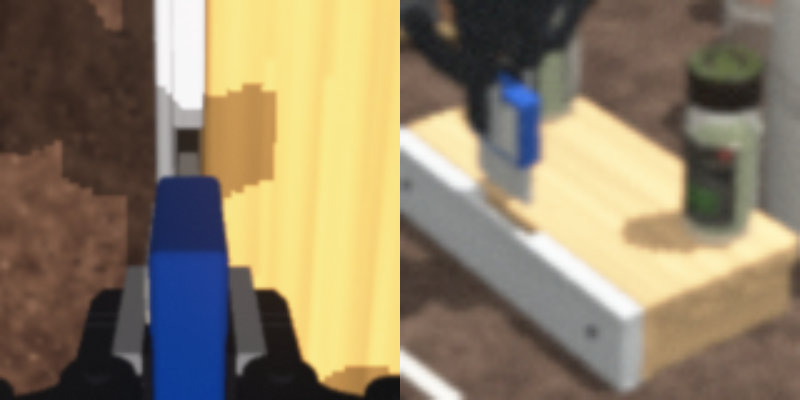

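Left half: tongue lined up over the slot at (187,150), with the head below it. Right half: tongue at (505,180) just above the slot, card facing front. Lower into the slot slowly.

To row units: 0.019 m / 0.8 = 0.0238, -0.0003 m / 0.8 = -0.0004.

Request:
move_arm([
  {"delta_pos":[-0.0006,-0.0004,0.0075],"turn":[0,0,0],"fingers":1},
  {"delta_pos":[-0.0006,-0.0004,0.015],"turn":[0,0,0],"fingers":1},
  {"delta_pos":[-0.0006,-0.0004,0.02],"turn":[0,0,0],"fingers":1},
  {"delta_pos":[-0.0006,-0.0004,0.0238],"turn":[0,0,0],"fingers":1},
  {"delta_pos":[-0.0006,-0.0004,0.0238],"turn":[0,0,0],"fingers":1},
])

```text
clock: 14.75
position: [0.4704, 0.0031, 0.0914]
ee_rot: [0.689, 0.725, -0.0, -0.0]
ft_force: [-0.2, -0.4, -0.7]
grip_width: 0.146
grasp_force: 78.3
```

```bash
python3 st.py
```

```text
tq [0.017 0.032 0.004] F [-0.23 -0.43 -0.75] q [-0.563  0.146  0.494  2.052 -0.084  0.963  0.024] x-heading deg 92.86 [0.4704 0.0031 0.0914]
```

To row units: 0.012 m / 0.8 = 0.015, 0.008 m / 0.8 = 0.01.

Request:
move_arm([
  {"delta_pos":[0,0,0.005],"turn":[0,0,0],"fingers":1},
  {"delta_pos":[0,0,0.01],"turn":[0,0,0],"fingers":1},
  {"delta_pos":[0,0,0.015],"turn":[0,0,0],"fingers":1},
  {"delta_pos":[0,0,0.015],"turn":[0,0,0],"fingers":1},
])

```text
clock: 15.25
position: [0.4703, 0.0031, 0.0793]
ee_rot: [0.689, 0.725, -0.0, -0.0]
ft_force: [1.0, 0.2, 0.0]
grip_width: 0.151
grasp_force: 78.3
```

```bash
python3 st.py
```

```text
tq [-0.02   0.007 -0.01 ] F [0.97 0.17 0.02] q [-0.559  0.167  0.492  2.062 -0.097  0.936  0.035] x-heading deg 92.87 [0.4703 0.0031 0.0793]
```

To row units: 0.006 m / 0.8 = 0.0075, 0.003 m / 0.8 = 0.0038.

Request:
move_arm([
  {"delta_pos":[0,0.0005,0.0038],"turn":[0,0,0],"fingers":1},
  {"delta_pos":[0,0.0005,0.0075],"turn":[0,0,0],"fingers":1},
  {"delta_pos":[0,0.0005,0.0075],"turn":[0,0,0],"fingers":1},
], force=100)

```text
clock: 15.62
position: [0.4712, 0.0032, 0.0738]
ee_rot: [0.689, 0.725, 0.0, 0.0]
ft_force: [-0.2, 0.7, 5.0]
grip_width: 0.148
grasp_force: 100.9
```

```bash
python3 st.py
```

```text
tq [ 0.019  0.241 -0.034] F [-0.2   0.66  5.02] q [-0.556  0.177  0.491  2.065 -0.105  0.922  0.041] x-heading deg 92.86 [0.4712 0.0032 0.0738]
```

To row units: 0.003 m / 0.8 = 0.0038, 0.0015 m / 0.8 = 0.0019.

Request:
move_arm([
  {"delta_pos":[0,0,0.0019],"turn":[0,0,0],"fingers":1},
  {"delta_pos":[0,0,0.0038],"turn":[0,0,0],"fingers":1},
  {"delta_pos":[0,0,0.0038],"turn":[0,0,0],"fingers":1},
])

```text
clock: 16.0
position: [0.4712, 0.0032, 0.071]
ee_rot: [0.689, 0.725, 0.0, 0.0]
ft_force: [-1.8, -0.1, 5.8]
grip_width: 0.15
grasp_force: 101.1
```

```bash
python3 st.py
```

```text
tq [-0.042  0.374  0.025] F [-1.77 -0.11  5.79] q [-0.555  0.182  0.49   2.067 -0.108  0.916  0.044] x-heading deg 92.86 [0.4712 0.0032 0.071 ]
```

Spring force is building as expected; go on until the shoulder meets the lip.

To row units: 0.001 m / 0.8 = 0.0013.

Request:
move_arm([
  {"delta_pos":[0,0,0.0013],"turn":[0,0,0],"fingers":1},
  {"delta_pos":[0,0,0.0013],"turn":[0,0,0],"fingers":1},
])

```text
clock: 16.25
position: [0.4713, 0.0032, 0.0707]
ee_rot: [0.689, 0.724, 0.0, -0.0]
ft_force: [-5.8, 0.6, 17.3]
grip_width: 0.147
grasp_force: 103.2
```

```bash
python3 st.py
```

```text
tq [-0.129  1.368 -0.003] F [-5.79  0.57 17.28] q [-0.555  0.183  0.49   2.067 -0.109  0.915  0.045] x-heading deg 92.85 [0.4713 0.0032 0.0707]
```

To row units: 0.001 m / 0.8 = 0.0013.

Request:
move_arm([
  {"delta_pos":[0,0,0.0013],"turn":[0,0,0],"fingers":1},
  {"delta_pos":[0,0,0.0013],"turn":[0,0,0],"fingers":1},
])

```text
clock: 16.5
position: [0.4714, 0.0031, 0.0706]
ee_rot: [0.689, 0.724, 0.001, -0.0]
ft_force: [-12.3, -1.5, 31.6]
grip_width: 0.149
grasp_force: 105.5
```

```bash
python3 st.py
```

```text
tq [-0.256  2.829 -0.034] F [-12.28  -1.55  31.6 ] q [-0.554  0.183  0.49   2.066 -0.11   0.915  0.046] x-heading deg 92.85 [0.4714 0.0031 0.0706]
```

To row units: -0.0007 m / 0.8 = -0.0009, -0.0003 m / 0.8 = -0.0004.

Request:
move_arm([
  {"delta_pos":[0,-0.0004,-0.0009],"turn":[0,0,0],"fingers":1},
  {"delta_pos":[0,-0.0004,-0.0009],"turn":[0,0,0],"fingers":1},
  {"delta_pos":[0,-0.0004,-0.0009],"turn":[0,0,0],"fingers":1},
])

```text
clock: 16.88
position: [0.4713, 0.0031, 0.0707]
ee_rot: [0.689, 0.724, 0.001, 0.0]
ft_force: [-6.2, -1.4, 19.9]
grip_width: 0.148
grasp_force: 102.9
```

```bash
python3 st.py; python3 - <<'E'
from h import *
b,V=cloud("side"); t,W=cloud("top")
cv2.imwrite("pics/f.png",np.hstack([cv2.resize(b[140:240,180:320],(560,400)),cv2.resize(t[200:240,137:177],(240,400))])[...,::-1])
E
python3 st.py
```

```text
tq [-0.169  1.458  0.013] F [-6.21 -1.36 19.89] q [-0.555  0.183  0.49   2.067 -0.109  0.915  0.045] x-heading deg 92.85 [0.4713 0.0031 0.0707]
tq [-0.204  1.434  0.03 ] F [-5.35 -0.43 19.15] q [-0.555  0.183  0.49   2.067 -0.109  0.915  0.045] x-heading deg 92.85 [0.4713 0.0031 0.0707]
```

View pics/f.png

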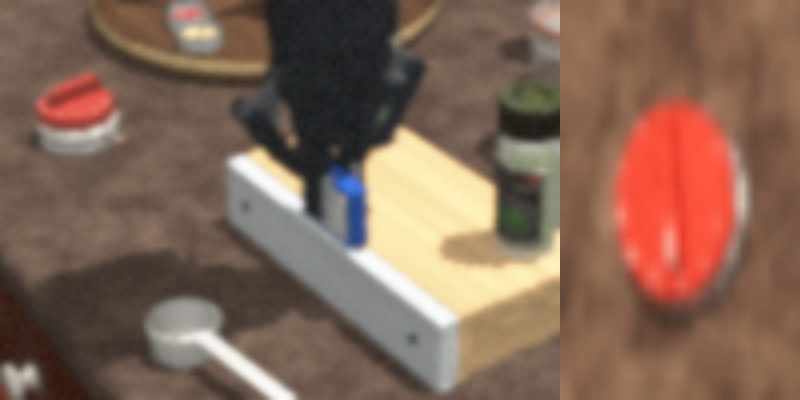

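The holder's head sits flush on the lip at (345,210) with the card facing front. The timer at (75,110) is at its stop, and the jar and cup are undisturbed.

```bash
python3 -c "
from workcell import hand_in
print(hand_in())"
```

```text
the job is handed in; nothing more can be done
None
```

The job is handed in: the timer dial is at its zero stop, and the holder is fully home in the slot with its card facing front, still gripped at about 100 N and pressed down at about 20 N. The jar and cup in the last picture are undisturbed.

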